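# Stack the porcelain palette dishes on their coaster

## Robot

A 6-joint arm with a two-finger parallel gripper is mounted at the origin on the work surface. World frame = base frame: x ahead of the robot, y to its left, z up, the work surface at z = 0. Lengths are in mm, angles in rad, forces in N, time in s.
With the tool pointing down it reaches from about 300 to 775 mm from the base axis. Payload 14.6 kg.
Tool frame: the origin (TCP) lies between the finger pads; the fingertips stand 25 mm ahead of it and the grasp point (between the pads) lies 6 mm ahead of it; z points along the fingers, y is the line along which they close (so a half turn about z gives the same grasp; the last joint's range is limited). The gripper opens to 94 mm and grips with 3 to 60 N. Pads are 16 mm wide; open, the fingers measure 119 mm over their backs; the gripper's body (75 mm by 177 mm) begins 78 mm behind the grasp point.
Start: joints at [-1.405, 0.3, 1.521, -0, 1.321, -0.067], TCP at [126.88, -535.155, 230.446] pointing down, gripper open.
Joint ranges: [-3.03, 3.03], [-0.79, 2.21], [0.23, 2.52], [-1.04, 4.18], [0, 3.07], [-2.55, 2.55]. Speed limits (rad/s): [2.22, 2.22, 2.57, 3.14, 3.14, 3.14].

## Interface

Orientations are given as [roll, pitch, yaw] about the fixed x, y, z axes, in that order (R = Rz(yaw) Ry(pitch) Rx(roll)).
In Python, from cell import manip gives the robot as it stands. The module is installed in compiled form; this text tells all that it offers.
- The arm moves only by the tool step_arm, never from a script. Its argument "series" is one flat list of numbers, 5 for each row, row after row: the shift along the world's x, y, z in mm, then the turn about the world's z in rad, then the closure, from 0 (fully open) to 1 (shut). In form: [dx, dy, dz, spin, jaw, dx, dy, dz, spin, jaw, ...]. A call has 1 to 20 rows; each row shifts and turns the commanded pose from where the row before left it; what a row does not reach is not made up. A row lasts 1/8 s, in which the tool goes at most 62.5 mm and 10.7 degrees, less where a joint would pass 70% of its speed; a pose out of reach is approached as far as the arm can. A call is refused whole if a number of a shift passes 62.5 or a number of a turn 0.188, either way. A call with a gripper value outside its range is refused whole. The fingers move at their own pace and stop on an object; "squeeze" is the grip in N (left out, the last holds). Time passes only in rows, so rows that do not move let the fingers close. It gives the time, the measured TCP pose, the force, the opening and the grip force at its end, in the units of the state.
- manip.read_state(): the state, without advancing time (a new reading comes with each control period).
- manip.camera(name): name is "scene" or "top" or "wrist"; returns (picture, depth): 480x640x3 uint8, blue, green, red; 480x640 float32, mm along the optical axis (not along the pixel's ray), 0 where there is no reading.
- manip.camera_info(name): a dict with "fovy" (degrees; the focal length in pixels is half the picture's height over the tangent of half this angle, whatever the lens; pixels are square), "cx", "cy" (the principal point, pixels), "eye" and "orientation" of the camera in the world. Camera axes: x right, y down, z forward; pixel columns grow to the right and rows downward; lengths in mm; the calibration is good to about 2 mm. A picture is of the moment at which its call begins: read the wrist's pose just before it. camera_info takes no time and is no camera call; for the wrist camera it gives the pose at the moment of the call.
- manip.sign_off(): hands the job in; it is judged then, once.
The state is a dict: "clock": time; "joints": joint angles; "qd": joint speeds; "effort": joint torques, N m; "eef_pos": TCP position; "eef_rot": TCP orientation; "wrist_force": force on the tool from outside, world axes, zero at the start; "moment": the same for the moment, N m; "finger_gap": finger opening in mm; "finger_force": force on a finger pad.
Only numpy, scipy, OpenCV 4.12 (cv2) and the standard library are available. Lean on these libraries where they do the work, as an engineer would, in place of code of your own. Each camera call takes 0.05 s, during which the arm holds its last target. There are 200 camera calls.

## Task

Tidy away the clean palette dishes as one stack in the middle of the round cork coaster: the white dish at the bottom, then the yellow, then the brown, and the wooden lid with the red knob on top, each fully seated in the one below and level. Set each porcelain dish down rather than dropping it, and build from the bottom up. The blue dish with dried ink in it and the other things on the mat stay where they are.

Things in the scene. Friction and masses are not known exactly. Their poses are not given: they have to be found in the camera images.
- dish_white_center (a point): straight-sided round porcelain palette dish, glazed white: 56 mm across, 30 mm high, wall 4 mm, mouth 48 mm, well 20 mm deep. Below, a chamfered foot 42 mm across and 5 mm high drops into another dish's mouth (3 mm play all round); stacked dishes are 25 mm apart. Point: its centre, 15 mm above the underside; z up. Loose, 60 to 130 g; stands on the mat
- dish_yellow_center (a point): straight-sided round porcelain palette dish, glazed mustard yellow: 56 mm across, 30 mm high, wall 4 mm, mouth 48 mm, well 20 mm deep. Below, a chamfered foot 42 mm across and 5 mm high drops into another dish's mouth (3 mm play all round); stacked dishes are 25 mm apart. Point: its centre, 15 mm above the underside; z up. Loose, 60 to 130 g; stands on the mat
- dish_brown_center (a point): straight-sided round porcelain palette dish, glazed dark brown: 56 mm across, 30 mm high, wall 4 mm, mouth 48 mm, well 20 mm deep. Below, a chamfered foot 42 mm across and 5 mm high drops into another dish's mouth (3 mm play all round); stacked dishes are 25 mm apart. Point: its centre, 15 mm above the underside; z up. Loose, 60 to 130 g; stands on the mat
- lid_knob (a point): light wood lid, 56 mm across, 35 mm high, with an upright red knob 20 mm across, 24 mm high. Under its 6 mm disc a plug 42 mm across, 5 mm high (it stands on this) fits a dish's mouth with 3 mm play. Point: middle of the knob, 23 mm above the underside, 12 mm above the disc; z up. Seated, it is 33 mm above the dish's centre. Loose, 35 to 70 g
- coaster_top (a point): round cork coaster, 96 mm across and 8 mm thick, fixed on the cutting mat. The point is the centre of its upper face, z up. The stack belongs here
- dish_blue_center (a point): palette dish of the same shape and size as the others, but glazed blue and with black dried ink in its well; still in use, not part of the stack. The point is its centre, 15 mm above its underside
- tile: square white and pale blue ceramic tile, 90 x 90 x 8 mm, fixed on the mat; not the coaster. Origin at the centre of its underside, x and y along its sides
- ink: closed dark ink jar with a white cap, 42 mm across, 58 mm high, standing loose on the mat; to be left alone. Origin at the centre of its underside
- pig: little pale blue-green porcelain pig, about 62 mm long, 27 mm wide and 32 mm high, standing loose on the mat; to be left alone. Origin under its middle at the feet, x towards its snout
- tape: roll of cream masking tape lying flat, 72 mm across, hole 52 mm, 24 mm high, loose on the mat; to be left alone. Origin at the centre of its underside. (The green cutting mat's upper face, on which all of this stands, is 3 mm above the table.)
There are look-alikes about, which are no part of the job. What is shaped like the part that bears lid_knob but turquoise is not meant.

How it is judged (in metres and radians):
On the way, in this order (a step that is already met when the one before it is completed fails the run):
1. the white dish stands in the middle of the cork coaster (horizontal distance between dish_white_center and coaster_top below 0.015 m and z of dish_white_center in the frame of coaster_top between 0.012 and 0.018 m and angle between dish_white_center's own z axis and vertical below 0.09 rad), for 0.2 s.
2. the yellow dish is seated in the white one (horizontal distance between dish_yellow_center and dish_white_center below 0.006 m and z of dish_yellow_center in the frame of dish_white_center between 0.022 and 0.0275 m and angle between dish_yellow_center's own z axis and vertical below 0.09 rad), for 0.2 s.
3. the brown dish is seated in the yellow one (horizontal distance between dish_brown_center and dish_yellow_center below 0.006 m and z of dish_brown_center in the frame of dish_yellow_center between 0.022 and 0.0275 m and angle between dish_brown_center's own z axis and vertical below 0.09 rad), for 0.2 s.
4. the lid is seated in the brown dish (horizontal distance between lid_knob and dish_brown_center below 0.006 m and z of lid_knob in the frame of dish_brown_center between 0.03 and 0.0355 m and angle between lid_knob's own z axis and vertical below 0.09 rad), for 0.2 s.
At the end, for the whole second after the job is handed in: White dish upright on the cork coaster within 15 mm of its centre; yellow seated in white, brown in yellow, lid in brown (each within 6 mm of the axis of the one below, fully down to within about 2.5 mm, within 5 degrees of level); all released and at rest (all of step 1 and all of step 2 and all of step 3 and all of step 4 and linear speed of each of dish_white, dish_yellow, dish_brown, lid below 0.02 m/s and contact force between each of dish_white, dish_yellow, dish_brown, lid and the fingers below 0.1 N); the robot touches nothing.
It fails at once if a porcelain dish of the set was dropped (moving faster than 0.6 m/s out of the fingers) ((linear speed of dish_white above 0.6 m/s and contact force between dish_white and the fingers below 0.05 N) or (linear speed of dish_yellow above 0.6 m/s and contact force between dish_yellow and the fingers below 0.05 N) or (linear speed of dish_brown above 0.6 m/s and contact force between dish_brown and the fingers below 0.05 N)).
It fails at once if the blue dish, the ink jar, the pig or the tape was shifted by more than 20 mm (distance of any of dish_blue_center, ink, pig, tape from where it was at the start of the episode above 0.02 m).
It also fails if it takes over 120 s, if anything falls off the work surface, if the arm or the gripper's body presses on something with over 40 N, if the wrist force passes 120 N, or if a joint passes its speed limit or range.

## Working session

There is one attempt and no reset: what is moved stays moved. The work goes in short steps, Python scripts to look and compute and a tool call to move; the robot and the scene stay as the last step left them, time stands still between calls to the robot, and variables do not carry over. Pictures are saved under pics/ and viewed, at most 14 in all, crops included, and the job is handed in when it is done.

Besides the shell and the picture viewer there is one more tool, called after "Call:" as a command line: name --argument value ..., lists and objects as JSON in quotes. step_arm: Moves the arm, as the interface text tells. Its arguments: {"type":"object","properties":{"series":{"type":"array"},"squeeze":{"type":"number"}},"required":["series"]}

```bash
mkdir -p pics; cat > h.py <<'E'
import numpy as np, cv2
from cell import manip
from scipy.spatial.transform import Rotation as R
def shot(n,fn=None):
    i=manip.camera_info(n); p,d=manip.camera(n)
    if fn: cv2.imwrite('pics/'+fn,p)
    return p,d,i
def pts(d,i):
    f=240/np.tan(np.radians(i['fovy'])/2)
    v,u=np.mgrid[:480,:640]
    c=np.stack([(u-i['cx'])/f*d,(v-i['cy'])/f*d,d],-1)
    o=np.array(i['orientation'])
    M=o if o.shape==(3,3) else R.from_euler('xyz',o).as_matrix()
    return c@M.T+np.array(i['eye'])
E
python3 - <<'E'
from h import *
p,d,i=shot('top','top.png'); print(i); shot('scene','scene.png')
P=pts(d,i); np.save('top.npy',P); print(manip.read_state())
E
```

```text
{'fovy': 43.60353512617943, 'cx': 326.09720034950635, 'cy': 248.16207015628254, 'eye': array([ 279.33561607,  102.14946619, 1487.79766925]), 'orientation': array([-3.05039886,  0.00393924, -1.58186803])}
{'clock': 0.1, 'joints': array([-1.40459231e+00,  3.00396708e-01,  1.52149723e+00,  3.77755830e-05,
        1.32071177e+00, -6.65698542e-02]), 'qd': array([-0.00065881, -0.00146977, -0.00115141,  0.00254988,  0.00171355,
        0.00084434]), 'effort': array([ 3.09913055e-03, -5.32643330e+01, -3.53282654e+01,  7.09975488e-02,
        2.34877708e-02, -6.93775200e-05]), 'eef_pos': array([ 126.86082635, -534.95977253,  229.96259681]), 'eef_rot': array([-3.14058427e+00, -1.03899395e-04,  2.32764451e-01]), 'wrist_force': array([-0.24063544,  0.10597492, -0.6109611 ]), 'moment': array([-0.00700918, -0.03024753,  0.0230403 ]), 'finger_force': 0.0, 'finger_gap': 94.07617142033129}
```

View pics/top.png

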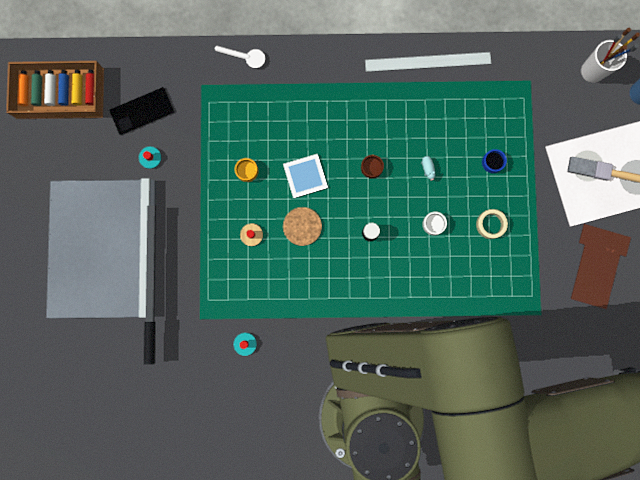

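View pics/scene.png

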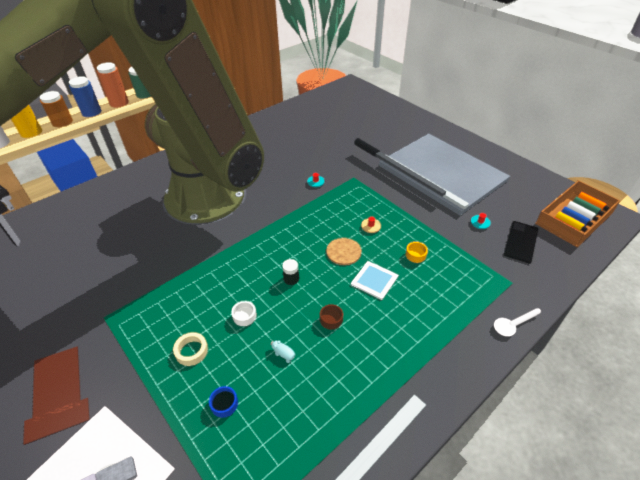

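Top view: white dish (435,223), yellow (246,170), brown (372,166), lid (251,235), coaster (302,226), blue (495,161), ink (371,231), pig (430,167), tape (492,223).

```bash
python3 - <<'E'
from h import *
P=np.load('top.npy')
for n,(u,v),lo,hi in [('white',(435,223),24,45),('yellow',(246,170),24,45),('brown',(372,166),24,45),('lid',(251,235),8,24),('knob',(251,235),28,50),('coaster',(302,226),7,18),('ink',(371,231),45,80),('blue',(495,161),24,45),('pig',(430,167),10,45),('tape',(492,223),18,40),('tile',(306,176),7,18)]:
    r=26; Q=P[v-r:v+r,u-r:u+r].reshape(-1,3); Q=Q[(Q[:,2]>lo)&(Q[:,2]<hi)]
    (cx,cy),rad=cv2.minEnclosingCircle(Q[:,:2].astype(np.float32))
    print(n,len(Q),round(cx),round(cy),'r',round(rad,1),np.round(np.median(Q,0)),np.round(Q.min(0)),np.round(Q.max(0)))
E
```

```text
white 134 471 -161 r 28.0 [ 472. -162.   32.] [ 444. -188.   24.] [ 499. -134.   41.]
yellow 139 610 302 r 28.5 [610. 302.  32.] [582. 274.  24.] [639. 329.  39.]
brown 131 614 -10 r 28.9 [616. -12.  33.] [586. -36.  24.] [643.  16.  39.]
lid 509 452 292 r 84.3 [447. 292.  12.] [387. 230.   8.] [515. 357.  24.]
knob 56 450 290 r 9.9 [449. 290.  38.] [440. 281.  30.] [459. 299.  45.]
coaster 1204 472 166 r 85.7 [470. 165.  11.] [408. 103.   7.] [537. 231.  18.]
ink 206 451 -3 r 19.3 [450.  -4.  61.] [433. -21.  49.] [470.  15.  67.]
blue 153 625 -312 r 28.9 [ 622. -313.   31.] [ 597. -341.   24.] [ 652. -284.   43.]
pig 264 620 -149 r 75.3 [ 611. -149.   28.] [ 552. -216.   10.] [681. -92.  41.]
tape 352 468 -303 r 36.6 [ 468. -304.   27.] [ 433. -339.   18.] [ 503. -267.   37.]
tile 1325 602 157 r 86.1 [596. 157.  11.] [533.  91.   7.] [664. 220.  18.]
```

Call:
step_arm --series '[28,32,0,-0.0233,0,34,37,-5,-0.0233,0,34,37,-5,-0.0233,0,34,37,-5,-0.0233,0,34,37,-5,-0.0233,0,34,37,-5,-0.0233,0,34,37,-5,-0.0233,0,34,37,-5,-0.0233,0,34,37,-5,-0.0233,0,34,37,-5,-0.0233,0,10,9,0,0,0,0,0,0,0,0,0,0,0,0,0]' --squeeze 20

```text
clock: 1.72
eef_pos: [470.3, -162.0, 185.5]
eef_rot: [3.141, 0.0, -0.001]
wrist_force: [0.1, 0.3, -0.4]
finger_gap: 93.9
finger_force: 0.0
```

```bash
cat >> h.py <<'E'
def circ(P,c,lo,hi,r=45):
    """centre of a round thing near c, from wrist points between heights lo..hi"""
    Q=P.reshape(-1,3); Q=Q[(Q[:,2]>lo)&(Q[:,2]<hi)&(np.hypot(Q[:,0]-c[0],Q[:,1]-c[1])<r)]
    (x,y),rad=cv2.minEnclosingCircle(Q[:,:2].astype(np.float32))
    e=cv2.fitEllipse(cv2.convexHull(Q[:,:2].astype(np.float32)))
    print(len(Q),'enc',round(x,1),round(y,1),round(rad,1),'ell',np.round(e[0],1),np.round(e[1],1),'z',np.round(np.percentile(Q[:,2],[5,50,95]),1))
def pose():
    s=manip.read_state(); print(s['clock'],np.round(s['eef_pos'],1),np.round(s['eef_rot'],3),'gap',round(s['finger_gap'],1),'F',s['finger_force'],np.round(s['wrist_force'],1))
E
python3 - <<'E'
from h import *
pose(); p,d,i=shot('wrist','w1.png'); P=pts(d,i); print(i['eye']); circ(P,(471,-161),27,40)
E
```

```text
1.725 [ 470.3 -162.   185.5] [ 3.141e+00  0.000e+00 -1.000e-03] gap 93.9 F 0.0 [ 0.1  0.3 -0.4]
[ 545.81646677 -162.5313874   339.71791476]
792 enc 471.0 -163.0 27.9 ell [ 471.  -163.1] [55.1 55.4] z [28.8 32.5 33.9]
```

View pics/w1.png

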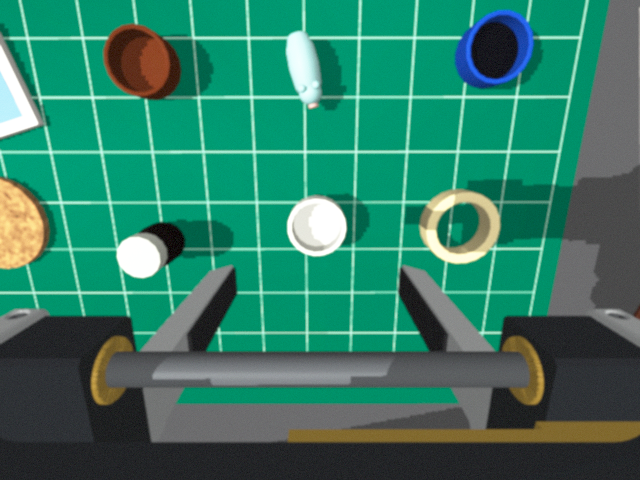

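White dish at pixel (318,226), centred between the fingers; measured at (471,-163). Descend and grip.

Call:
step_arm --series '[0.7,-1,-40,0,0,0,0,-40,0,0,0,0,-36,0,0,0,0,-20,0,0,0,0,-10,0,0,0,0,-5,0,0,0,0,0,0,0,0,0,0,0,0.6,0,0,0,0,0.6,0,0,0,0,0.6,0,0,0,0,0.6,0,0,0,0,0.6]' --squeeze 20

```text
clock: 3.28
eef_pos: [471.6, -162.1, 34.5]
eef_rot: [-3.142, -0.0, -0.0]
wrist_force: [0.3, -0.2, 0.9]
finger_gap: 54.9
finger_force: 20.0
```

Call:
step_arm --series '[0,0,15,0,0.6,0,0,35,0,0.6,0,0,40,0,0.6,0,20,15,0,0.6,0,40,5,0,0.6,0,45,0,0,0.6,0,45,0,0,0.6,0,45,0,0,0.6,0,45,0,0,0.6,0,45,0,0,0.6,0,30,0,0,0.6,0,13,0,0,0.6,0,0,0,0,0.6,0,0,0,0,0.6]'

```text
clock: 5.03
eef_pos: [471.5, 165.1, 144.3]
eef_rot: [3.141, 0.0, -0.001]
wrist_force: [-1.0, 0.6, -1.3]
finger_gap: 55.1
finger_force: 20.0
```

```bash
python3 - <<'E'
from h import *
pose(); p,d,i=shot('wrist','w2.png'); P=pts(d,i)
h=cv2.cvtColor(p,cv2.COLOR_BGR2HSV); 
m=(h[...,0]>5)&(h[...,0]<22)&(h[...,1]>60); P2=P.copy(); P2[~m]=0
circ(P2,(472,166),7,16,60)
circ(P,(471,165),118,150)
p,d,i=shot('top'); P=pts(d,i); h=cv2.cvtColor(p,cv2.COLOR_BGR2HSV); 
P=np.load('top.npy'); p=cv2.imread('pics/top.png');h=cv2.cvtColor(p,cv2.COLOR_BGR2HSV); P[~((h[...,0]>5)&(h[...,0]<22)&(h[...,1]>60))]=0; circ(P,(472,166),7,18,60)
E
```

```text
5.025 [471.5 165.1 144.3] [ 3.141e+00  0.000e+00 -1.000e-03] gap 55.1 F 19.999759197235107 [-1.   0.6 -1.3]
5384 enc 470.0 163.4 47.8 ell [469.8 163.5] [94.8 95.5] z [ 9.7 10.9 12. ]
10513 enc 480.9 163.9 39.5 ell [471.4 162.6] [53.7 82.4] z [121.9 128.  143.6]
1008 enc 470.8 165.4 48.3 ell [470.3 165.2] [93.6 95.5] z [ 7.6 11.5 16.3]
```

View pics/w2.png

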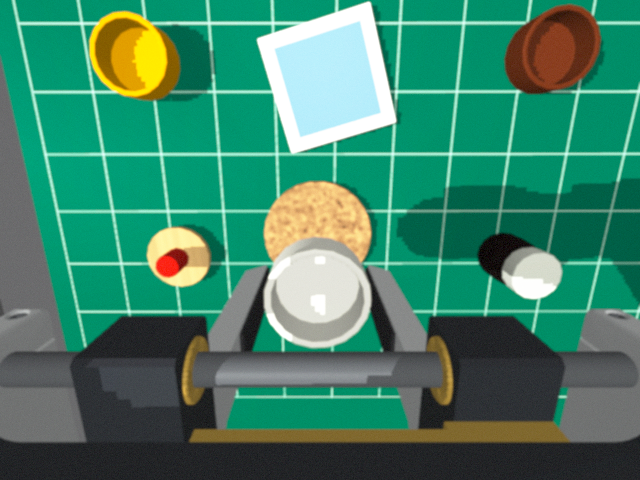

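Dish held at (318,297) over the coaster centre (318,228 beyond it); coaster ≈ (470,164).

Call:
step_arm --series '[-1,-0.6,-20,0,0.6,0,0,-35,0,0.6,0,0,-25,0,0.6,0,0,-12,0,0.6,0,0,-5,0,0.6,0,0,-3,0,0.6,0,0,-2,0,0.6,0,0,0,0,0.6,0,0,0,0,0.6]'

```text
clock: 6.25
eef_pos: [470.7, 165.3, 42.7]
eef_rot: [-3.141, -0.0, -0.0]
wrist_force: [0.2, 0.6, -0.7]
finger_gap: 55.0
finger_force: 20.0
```

Call:
step_arm --series '[0,0,-0.5,0,0.6,0,0,0,0,0.3,0,0,0,0,0.1,0,0,0,0,0,0,0,0,0,0,0,0,20,0,0,0,0,40,0,0,0,0,40,0,0,20,20,20,0,0,30,30,10,0,0,35,35,0,0,0,35,35,0,0,0,19,17,0,0,0,0,0,0,0,0,0,0,0,0,0]'

```text
clock: 8.12
eef_pos: [609.2, 301.8, 171.7]
eef_rot: [3.141, 0.001, -0.0]
wrist_force: [-0.4, -0.5, -0.7]
finger_gap: 94.1
finger_force: 0.0
```

```bash
python3 - <<'E'
from h import *
pose(); p,d,i=shot('wrist','w3.png'); P=pts(d,i)
circ(P,(610,302),27,40)
p,d,i=shot('top','t3.png'); P=pts(d,i); circ(P,(470,164),30,48); circ(P,(610,302),27,40)
E
```

```text
8.125 [609.2 301.8 171.7] [ 3.141e+00  1.000e-03 -0.000e+00] gap 94.1 F 0.0 [-0.4 -0.5 -0.7]
859 enc 611.0 300.1 28.0 ell [611.1 300.2] [55.2 55.4] z [28.6 32.6 33.8]
49 enc 472.9 158.3 25.7 ell [473.6 157.4] [36.4 49.6] z [33.1 39.7 45.2]Traceback (most recent call last):
  File "<stdin>", line 4, in <module>
  File "h.py", line 19, in circ
    e=cv2.fitEllipse(cv2.convexHull(Q[:,:2].astype(np.float32)))
cv2.error: OpenCV(4.12.0) /io/opencv/modules/imgproc/src/shapedescr.cpp:356: error: (-215:Assertion failed) n >= 0 && (depth == CV_32F || depth == CV_32S) in function 'fitEllipseNoDirect'
```

View pics/w3.png

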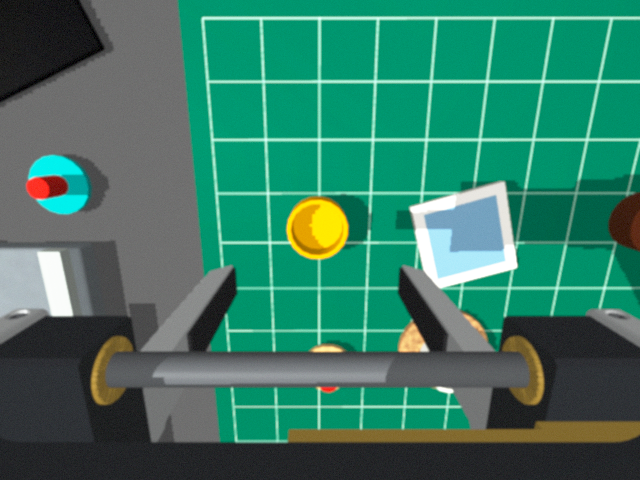

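Call:
step_arm --series '[1.8,-0.5,-40,0,0,0,0,-40,0,0,0,0,-30,0,0,0,0,-17,0,0,0,0,-7,0,0,0,0,-3,0,0,0,0,0,0,0,0,0,0,0,0.6,0,0,0,0,0.6,0,0,0,0,0.6,0,0,0,0,0.6,0,0,0,0,0.6,0,0,15,0,0.6,0,0,35,0,0.6,0,0,40,0,0.6,0,0,30,0,0.6]'

```text
clock: 10.22
eef_pos: [611.6, 301.8, 158.0]
eef_rot: [-3.141, -0.002, -0.0]
wrist_force: [0.7, 0.1, -1.7]
finger_gap: 55.4
finger_force: 20.0
```

Call:
step_arm --series '[-15,-10,0,0,0.6,-30,-20,0,0,0.6,-35,-24,0,0,0.6,-35,-24,0,0,0.6,-35,-24,0,0,0.6,-31,-22,0,0,0.6,-15,-10,0,0,0.6,-5,-3,0,0,0.6,0,0,0,0,0.6,0,0,0,0,0.6]'

```text
clock: 11.48
eef_pos: [410.9, 165.1, 155.1]
eef_rot: [-3.141, -0.0, -0.0]
wrist_force: [0.3, -0.1, -1.4]
finger_gap: 55.3
finger_force: 20.0
```

```bash
python3 - <<'E'
from h import *
pose(); p,d,i=shot('wrist','w4.png'); P=pts(d,i)
circ(P,(470,164),34,48)
T=np.array(manip.read_state()['eef_pos'])
h=cv2.cvtColor(p,cv2.COLOR_BGR2HSV); P2=P.copy(); P2[~((h[...,0]>12)&(h[...,0]<32)&(h[...,1]>130))]=0
for lo in (-5,-2,0): circ(P2,T[:2],T[2]+lo,T[2]+4,40)
E
```

```text
11.475 [410.9 165.1 155.1] [-3.141 -0.    -0.   ] gap 55.3 F 19.99983413843438 [ 0.3 -0.1 -1.4]
1138 enc 469.8 163.8 27.9 ell [469.9 163.8] [55.1 55.4] z [36.7 40.6 41.8]
2598 enc 410.2 164.0 28.5 ell [410.4 163.9] [55.8 56.1] z [150.7 152.8 153.9]
1061 enc 411.1 164.0 28.0 ell [410.7 164. ] [54.6 55.2] z [153.  153.3 154.2]
13 enc 411.8 164.1 27.7 ell [411.2 164.3] [45.8 55.8] z [155.  156.  157.4]
```

View pics/w4.png

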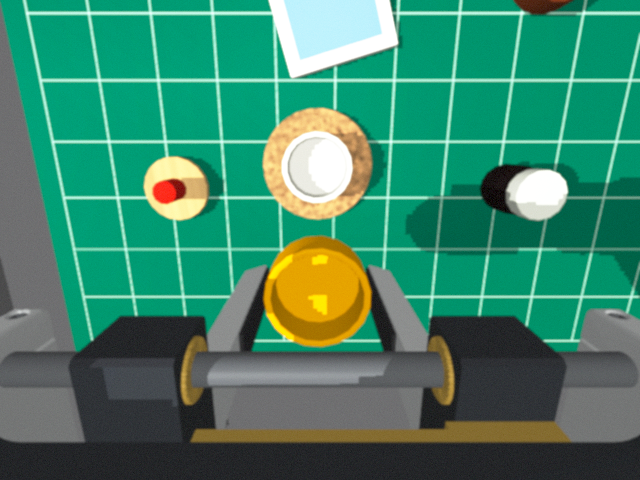

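White at (318,166) mid-coaster; yellow held at (318,290). Relative shift +59.3 in x, ~0 in y.

Call:
step_arm --series '[20,0,0,0,0.6,30,0,-10,0,0.6,9.3,-0.2,-20,0,0.6,0,0,-25,0,0.6,0,0,-18,0,0.6,0,0,-6,0,0.6,0,0,-3,0,0.6,0,0,-2,0,0.6,0,0,-2,0,0.6,0,0,-1,0,0.6,0,0,0,0,0.6,0,0,0,0,0.6]'

```text
clock: 13.02
eef_pos: [469.7, 164.6, 68.0]
eef_rot: [-3.142, -0.0, -0.0]
wrist_force: [-0.2, 0.1, -0.3]
finger_gap: 55.4
finger_force: 20.0
```

Call:
step_arm --series '[0,0,-0.6,0,0.6,0,0,0,0,0.6,0,0,0,0,0.3,0,0,0,0,0.1,0,0,0,0,0,0,0,0,0,0,0,0,20,0,0,0,0,40,0,0,0,0,30,0,0,15,-20,12,0,0,30,-35,0,0,0,35,-40,0,0,0,35,-40,0,0,0,20,-27,0,0,0,9,-13,0,0,0,0,0,0,0,0,0,0,0,0,0]'

```text
clock: 15.15
eef_pos: [613.2, -9.4, 169.4]
eef_rot: [-3.141, 0.0, 0.001]
wrist_force: [0.4, -0.3, -0.3]
finger_gap: 94.4
finger_force: 0.0
```

```bash
python3 - <<'E'
from h import *
pose(); p,d,i=shot('wrist','w5.png'); P=pts(d,i)
circ(P,(614,-10),27,40)
p,d,i=shot('top','t5.png'); P=pts(d,i); h=cv2.cvtColor(p,cv2.COLOR_BGR2HSV); P[~((h[...,0]>12)&(h[...,0]<32)&(h[...,1]>150))]=0
try: circ(P,(470,164),45,75)
except Exception: print('occ')
cv2.imwrite('pics/m5.png',cv2.vconcat([p[110:310,180:500],cv2.resize(cv2.imread('pics/w5.png'),(320,240))]))
E
```

```text
15.15 [613.2  -9.4 169.4] [-3.141e+00  0.000e+00  1.000e-03] gap 94.4 F 0.0 [ 0.4 -0.3 -0.3]
887 enc 615.3 -11.8 28.2 ell [615.5 -12.2] [55.  55.5] z [28.4 32.5 33.8]
315 enc 469.2 164.6 28.0 ell [469.5 164.6] [54.9 55.1] z [45.7 50.2 69. ]
```

View pics/m5.png

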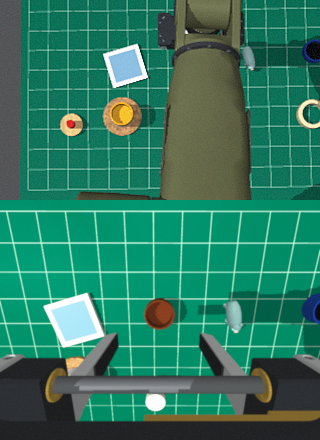

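Yellow sits on white at the coaster; brown lies between the fingers (lower half, 160,314). Grip it and carry to (410,164).

Call:
step_arm --series '[2.2,-1.2,-40,0,0,0,0,-40,0,0,0,0,-28,0,0,0,0,-17,0,0,0,0,-7,0,0,0,0,-3,0,0,0,0,0,0,0,0,0,0,0,0.6,0,0,0,0,0.6,0,0,0,0,0.6,0,0,0,0,0.6,0,0,0,0,0.6,0,0,15,0,0.6,0,0,35,0,0.6,0,0,40,0,0.6,0,0,40,0,0.6,0,0,20,0,0.6]'

```text
clock: 17.38
eef_pos: [616.4, -11.7, 187.9]
eef_rot: [3.141, -0.004, -0.0]
wrist_force: [-0.8, 0.4, -1.8]
finger_gap: 55.3
finger_force: 20.0
```

Call:
step_arm --series '[-15,15,0,0,0.6,-30,27,0,0,0.6,-35,30,0,0,0.6,-35,30,0,0,0.6,-35,30,0,0,0.6,-30,25,0,0,0.6,-18,13,0,0,0.6,-7,5,0,0,0.6,0,0,0,0,0.6,0,0,0,0,0.6]'

```text
clock: 18.62
eef_pos: [411.5, 162.9, 184.5]
eef_rot: [3.142, -0.0, -0.001]
wrist_force: [-1.3, -0.8, -2.2]
finger_gap: 55.5
finger_force: 20.0
```

```bash
python3 - <<'E'
from h import *
pose(); p,d,i=shot('wrist','w6.png'); P=pts(d,i)
h=cv2.cvtColor(p,cv2.COLOR_BGR2HSV); 
P3=P.copy(); P3[~((h[...,0]>17)&(h[...,0]<32)&(h[...,1]>130))]=0
circ(P3,(470,164),59,75)
T=np.array(manip.read_state()['eef_pos'])
P2=P.copy(); P2[~(((h[...,0]<17)|(h[...,0]>170))&(h[...,1]>100))]=0
for lo in (-5,-3): circ(P2,T[:2],T[2]+lo,T[2]+4,40)
E
```

```text
18.625 [411.5 162.9 184.5] [ 3.142e+00 -0.000e+00 -1.000e-03] gap 55.5 F 19.961887684185058 [-1.3 -0.8 -2.2]
1087 enc 469.2 163.1 27.9 ell [469.3 163. ] [55.2 55.4] z [62.  65.7 66.9]
2551 enc 411.0 162.0 28.1 ell [411.  162.1] [55.  55.8] z [180.1 182.7 183.8]
2190 enc 410.9 161.9 28.0 ell [411.  162.1] [54.9 55.7] z [181.7 182.8 183.9]
```

View pics/w6.png

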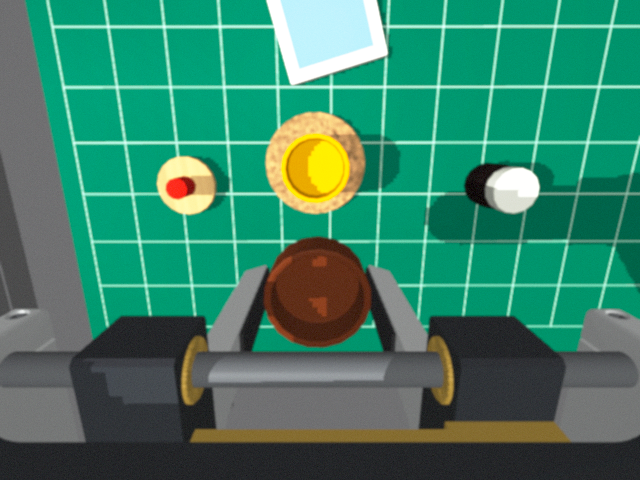

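Yellow seated (317,168; rim at 66.9 mm); brown held at (318,292). Shift +58.3, +1.0.

Call:
step_arm --series '[20,0,0,0,0.6,30,0,-15,0,0.6,8.3,1,-25,0,0.6,0,0,-25,0,0.6,0,0,-14,0,0.6,0,0,-5,0,0.6,0,0,-3,0,0.6,0,0,-2,0,0.6,0,0,-2,0,0.6,0,0,-1,0,0.6,0,0,0,0,0.6,0,0,0,0,0.6]'

```text
clock: 20.18
eef_pos: [469.2, 164.3, 92.4]
eef_rot: [-3.142, -0.0, -0.0]
wrist_force: [0.2, 0.7, -1.0]
finger_gap: 55.6
finger_force: 20.0
```

Call:
step_arm --series '[0,0,-0.6,0,0.6,0,0,0,0,0.6,0,0,0,0,0.3,0,0,0,0,0.1,0,0,0,0,0,0,0,0,0,0,0,0,20,0,0,0,0,40,0,0,0,0,25,0,0,-4,25,0,0,0,-6,35,0,0,0,-6,40,0,0,0,-3,20,0,0,0,0,6,0,0,0,0,0,0,0,0,0,0,0,0,0]'

```text
clock: 22.18
eef_pos: [450.5, 289.5, 176.7]
eef_rot: [3.141, 0.0, -0.001]
wrist_force: [0.7, 0.3, -0.2]
finger_gap: 94.0
finger_force: 0.0
```

```bash
python3 - <<'E'
from h import *
pose(); p,d,i=shot('wrist','w7.png'); P=pts(d,i)
circ(P,(450,291),30,45,20)
circ(P,(450,291),11,17,40)
circ(P,(469,164),80,100)
E
```

```text
22.175 [450.5 289.5 176.7] [ 3.141e+00  0.000e+00 -1.000e-03] gap 94.0 F 0.0 [ 0.7  0.3 -0.2]
380 enc 450.0 289.0 9.9 ell [450.2 289.1] [19.4 19.5] z [34.1 37.7 39. ]
2003 enc 450.1 288.9 27.9 ell [450.1 289.1] [55.1 55.3] z [12.7 13.8 15. ]
2081 enc 468.8 163.2 28.2 ell [468.8 163.4] [55.3 56. ] z [81.2 90.1 91.9]
```

View pics/w7.png

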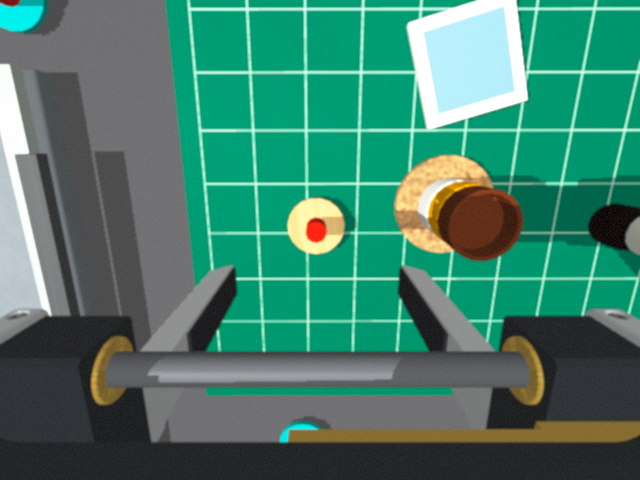

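Stack straight at (480,220), rim 91.9 mm; lid knob (316,230), disc centre (450,289).

Call:
step_arm --series '[-0.3,0.3,-40,0,0,0,0,-40,0,0,0,0,-30,0,0,0,0,-15,0,0,0,0,-7,0,0,0,0,-3,0,0,0,0,0,0,0.3,0,0,0,0,0.6,0,0,0,0,0.9,0,0,0,0,0.9,0,0,0,0,0.9,0,0,0,0,0.9,0,0,0,0,0.9,0,0,15,0,0.9,0,0,35,0,0.9,0,0,45,0,0.9,0,0,35,0,0.9,0,0,15,0,0.9,0,0,0,0,0.9]'

```text
clock: 24.6
eef_pos: [450.0, 290.7, 187.2]
eef_rot: [-3.141, -0.001, -0.0]
wrist_force: [0.3, 0.5, -1.3]
finger_gap: 19.3
finger_force: 20.0
```

Call:
step_arm --series '[-8,-25,0,0,0.9,-12,-35,0,0,0.9,-12,-35,0,0,0.9,-8,-25,0,0,0.9,0,-6,0,0,0.9,0,0,0,0,0.9,0,0,0,0,0.9]'

```text
clock: 25.48
eef_pos: [410.0, 165.2, 186.4]
eef_rot: [3.141, 0.001, 0.0]
wrist_force: [0.2, 0.2, 0.2]
finger_gap: 19.2
finger_force: 20.0
```

```bash
python3 - <<'E'
from h import *
pose(); p,d,i=shot('wrist','w8.png'); P=pts(d,i)
circ(P,(469,164),84,100)
T=np.array(manip.read_state()['eef_pos'])
h=cv2.cvtColor(p,cv2.COLOR_BGR2HSV)
P2=P.copy(); P2[~((h[...,0]>8)&(h[...,0]<28)&(h[...,1]>60))]=0
circ(P2,T[:2],T[2]-36,T[2]-20,40)
E
```

```text
25.475 [410.  165.2 186.4] [3.141e+00 1.000e-03 0.000e+00] gap 19.2 F 19.99078541994095 [0.2 0.2 0.2]
1323 enc 468.7 163.0 27.9 ell [468.6 162.9] [55.3 55.3] z [86.3 90.6 91.9]
83 enc 419.7 163.2 17.3 ell [419.4 163. ] [13.4 35.3] z [150.7 158.5 165.6]
```

View pics/w8.png

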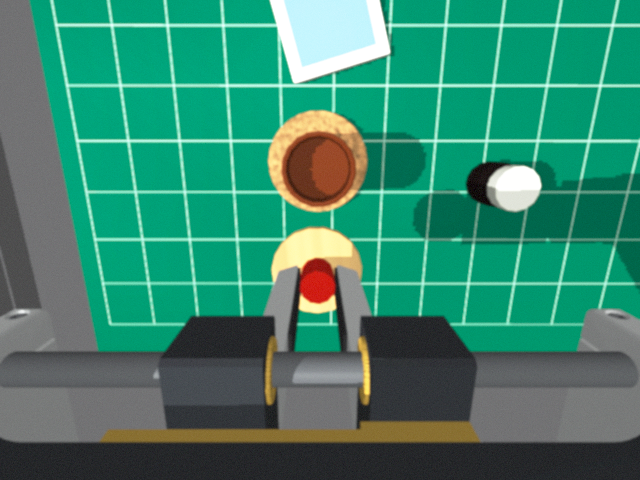

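Stack centre (318,168); lid held below it at (317,272). Shift +58.6, −1.1, down 61.

Call:
step_arm --series '[20,0,0,0,0.9,30,0,0,0,0.9,8.6,-1.1,-10,0,0.9,0,0,-20,0,0.9,0,0,-15,0,0.9,0,0,-6,0,0.9,0,0,-3,0,0.9,0,0,-2,0,0.9,0,0,-2,0,0.9,0,0,-2,0,0.9,0,0,-1,0,0.9,0,0,0,0,0.9,0,0,0,0,0.9]'

```text
clock: 27.15
eef_pos: [470.4, 164.0, 129.0]
eef_rot: [-3.14, -0.007, -0.0]
wrist_force: [-1.4, -1.6, 24.9]
finger_gap: 19.4
finger_force: 20.0
```

Contact 4 mm too high: the plug is on the rim. Lift and look.

Call:
step_arm --series '[0,0,5,0,0.9,0,0,15,0,0.9,0,0,30,0,0.9,-8.6,0,10,0,0.9,-30,0,0,0,0.9,-20,0,0,0,0.9,0,0,0,0,0.9,0,0,0,0,0.9]'

```text
clock: 28.15
eef_pos: [410.2, 163.6, 185.8]
eef_rot: [-3.142, -0.0, -0.0]
wrist_force: [0.3, -0.7, 0.3]
finger_gap: 19.4
finger_force: 20.0
```

```bash
python3 - <<'E'
from h import *
pose(); p,d,i=shot('wrist','w9.png'); P=pts(d,i)
circ(P,(469,164),84,100)
s=manip.read_state(); T=np.array(s['eef_pos'])
# lid disc: cream pixels
for u,v in [(317,240),(285,260),(345,250),(280,275),(355,275),(318,280)]: print(u,v,np.round(P[v,u],1),p[v,u])
Q=P.copy(); h=cv2.cvtColor(p,cv2.COLOR_BGR2HSV); m=(h[...,0]>10)&(h[...,0]<32)&(h[...,1]>40)&(P[...,2]>T[2]-45)&(P[...,2]<T[2]-12)&(np.hypot(P[...,0]-T[0],P[...,1]-T[1])<45)
q=P[m]; print(len(q),np.round(q.min(0),1),np.round(q.max(0),1),T)
A=np.c_[q[:,:2]-T[:2],np.ones(len(q))]; print('plane',np.linalg.lstsq(A,q[:,2],rcond=None)[0])
cv2.imwrite('pics/w9c.png',cv2.resize(p[90:360,160:480],None,fx=2,fy=2))
E
```

```text
28.15 [410.2 163.6 185.8] [-3.142 -0.    -0.   ] gap 19.4 F 19.999960362911224 [ 0.3 -0.7  0.3]
1318 enc 468.4 163.0 27.9 ell [468.5 163. ] [55.2 55.4] z [86.9 90.6 91.9]
317 240 [432.1 162.7 151.9] [168 244 254]
285 260 [420.1 181.7 153.1] [163 241 254]
345 250 [426.2 146.1 152.6] [118 184 221]
280 275 [420.3 182.1 177.4] [147 150 147]
355 275 [420.3 142.8 177.4] [147 147 144]
318 280 [417.5 162.2 177.3] [ 31  36 191]
2884 [380.4 135.5 148.2] [435.8 189.9 172.5] [410.31876771 163.54499183 185.70506157]
plane [-1.08085573e-02 -2.75288444e-03  1.53894396e+02]
```

View pics/w9c.png

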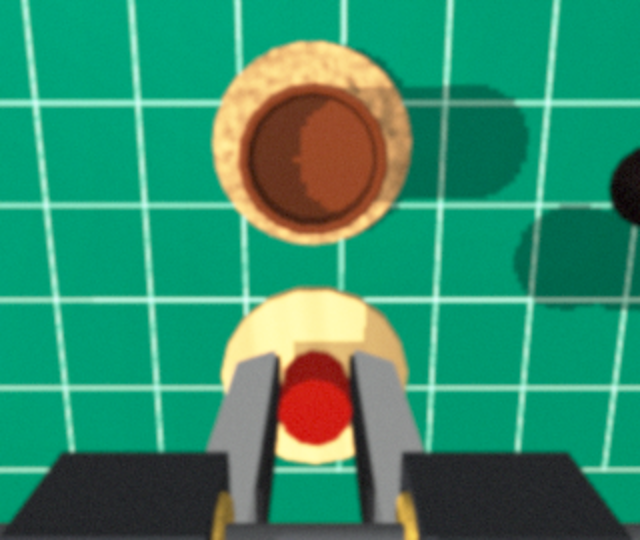

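Disc top is at 153.3 mm with TCP 185.8, so the lid hangs 4 mm lower in the grip than assumed. At TCP 129 it was therefore already down in the dish. Lid centre ≈ (408.1,162.7), stack (468.5,163): shift +60.4, +0.3, down 56.

Call:
step_arm --series '[20,0,0,0,0.9,30,0,0,0,0.9,10.4,0.3,-10,0,0.9,0,0,-20,0,0.9,0,0,-14,0,0.9,0,0,-5,0,0.9,0,0,-3,0,0.9,0,0,-2,0,0.9,0,0,-1,0,0.9,0,0,0,0,0.9,0,0,0,0,0.9]'

```text
clock: 29.58
eef_pos: [470.3, 163.9, 130.9]
eef_rot: [-3.142, -0.0, -0.0]
wrist_force: [-0.3, 0.2, -1.1]
finger_gap: 19.8
finger_force: 20.0
```

Call:
step_arm --series '[0,0,-0.7,0,0.9,0,0,-0.5,0,0.9,0,0,0,0,0.9]'

```text
clock: 29.95
eef_pos: [470.2, 163.8, 129.5]
eef_rot: [-3.142, 0.0, -0.0]
wrist_force: [-0.1, -0.0, -1.4]
finger_gap: 19.4
finger_force: 20.0
```

Call:
step_arm --series '[0,0,-0.5,0,0.9,0,0,0,0,0.9,0,0,0,0,0.7,0,0,0,0,0.5,0,0,0,0,0.3,0,0,0,0,0.3,0,0,20,0,0.3,0,0,40,0,0.3,-20,0,20,0,0.3,-30,0,0,0,0.3,-20,0,0,0,0.3,0,0,0,0,0.3,0,0,0,0,0.3]'

```text
clock: 31.58
eef_pos: [400.9, 163.9, 209.2]
eef_rot: [-3.141, -0.0, -0.0]
wrist_force: [0.9, 0.5, 0.2]
finger_gap: 65.5
finger_force: 0.0
```

```bash
python3 - <<'E'
from h import *
pose(); p,d,i=shot('wrist','w10.png'); P=pts(d,i)
circ(P,(469,163),92,103); circ(P,(469,163),110,126,20)
s,_,_=shot('scene'); c=cv2.resize(s[170:330,260:460],None,fx=2.4,fy=2.4); w=cv2.resize(p,(480,360)); cv2.imwrite('pics/m10.png',np.vstack([c[:230],w]))
h=P.reshape(-1,3); q=h[(h[:,2]>94)&(h[:,2]<101)&(np.hypot(h[:,0]-468.5,h[:,1]-163)<27)]
print(np.linalg.lstsq(np.c_[q[:,:2]-[468,163],np.ones(len(q))],q[:,2],rcond=None)[0])
E
```

```text
31.575 [400.9 163.9 209.2] [-3.141 -0.    -0.   ] gap 65.5 F 0.0 [0.9 0.5 0.2]
3414 enc 468.2 162.4 28.0 ell [468.2 162.4] [55.3 55.4] z [95.7 96.9 98. ]
607 enc 468.2 162.5 9.8 ell [468.2 162.5] [19.1 19.4] z [119.7 120.9 121.9]
[ 9.30248924e-04 -1.55342039e-03  9.69110593e+01]
```

View pics/m10.png

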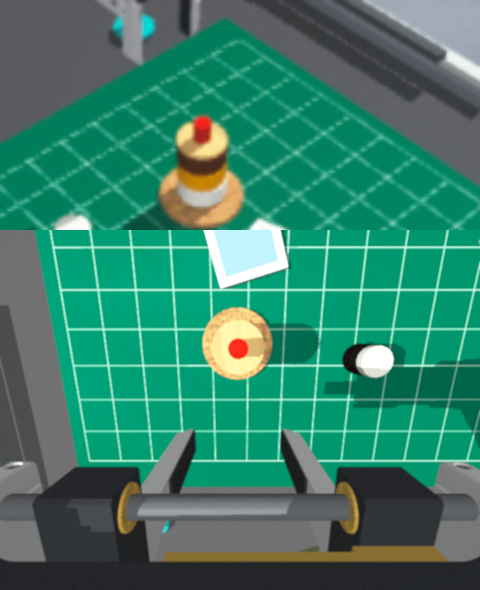

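The picture shows the complete stack white–yellow–brown–lid (scene crop around (203,165)). The lid is level and seated: its disc top is at 96.9 mm (97 expected), its centre within 1 mm of the brown dish, and the gripper is clear.

```bash
python3 -c "
from cell import manip; print(manip.sign_off())"
```

```text
the job is handed in; nothing more can be done
None
```

The white, yellow and brown dishes and the lid are stacked in the middle of the cork coaster, level and released, and the job is handed in (no verdict was returned); the lid pressed at 25 N on its first try and was lifted and set again.

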